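Slide the dish to the stirring place and add its stir bar

TASK

Slide the white porcelain dish over the hotplate from the red ring to the blue ring, weaving it past the flask and dropper bottles, so that it stands wholly inside the blue ring; push or drag it gently, never lift, tip or squeeze it. Then pick the blue stir bar out of the tray, lower it into the dish and let go near the bottom instead of dropping it in. Do not disturb the flask or any bottle, and leave the other parts in the tray.

Things in the scene. Friction and masses are not known exactly. Their poses are not given: they have to be found in the camera images.
- hotplate: fixed flat three-place stirring hotplate, dark top with white sides, a plain slab 310 mm (its x) by 580 mm (its y) by 30 mm high; origin at the centre of its underside, so its flat top is at z = 30 mm in its frame; it stands a little turned on the bench
- red_ring: red ring marked flat on the hotplate (no height to speak of), 172 mm outer and 160 mm inner diameter; origin at its centre, on the plate's top. The dish starts about here. The three rings stand in a row along the plate's y, some 190 mm apart, in any order of colour
- blue_ring: blue ring marked flat on the hotplate, same size, origin at its centre: where the dish must go
- yellow_ring: yellow ring marked flat on the hotplate, same size, origin at its centre: the conical flask stands about here
- dish: loose round white porcelain dish, open at the top, no handle: outer diameter 130 mm, height 60 mm, upright wall 4 mm thick, inner diameter 122 mm (walls made of 12 flats, at the tightest 119 mm), floor 5 mm thick; about 0.3 to 0.55 kg; origin at the centre of its underside, z up
- blue_bar: loose blue stir bar lying flat in the tray, 50 mm long (along its x), 12 mm thick; origin at mid-length on its underside
- white_bar: loose white stir bar of the same size, in the tray, not wanted; origin at mid-length on its underside, long axis x
- red_bar: loose red stir bar of the same size, in the tray, not wanted; origin at mid-length on its underside, long axis x
- stopper: loose brown rubber stopper standing in the tray, a cone 26 mm across at the foot, 34 mm at the top, 28 mm high, not wanted; origin at the centre of its underside
- tray: fixed open grey tray on the bench, 210 mm (its x) by 190 mm (its y), 25 mm high, walls and floor 5 mm thick; origin at the centre of its underside
- flask: bystander: loose amber conical flask, 64 mm across the base, narrowing to a 30 mm rim, 105 mm high; stands on the hotplate near the yellow ring's centre; origin at the centre of its underside
- dropper_white: bystander: loose white dropper bottle with blue cap, 30 mm across, 65 mm high; stands on the hotplate, in the gap between two rings and towards the far (+x) edge; origin at the centre of its underside
- dropper_brown: bystander: loose brown dropper bottle with black cap, 30 mm across, 65 mm high; stands on the hotplate in the other gap between rings, towards the far (+x) edge; origin at the centre of its underside
- wash_bottle: bystander: loose white wash bottle with red cap, 60 mm across, 170 mm high; stands on the bench beyond the tray; origin at the centre of its underside

How it is judged (in metres and radians):
On the way, in this order (a step that is already met when the one before it is completed fails the run):
1. the dish stands inside the blue ring (horizontal distance between dish and blue_ring below 0.015 m and linear speed of dish below 0.02 m/s and angle between dish's own z axis and vertical below 0.06 rad and z of dish in the frame of hotplate between 0.026 and 0.034 m), for 0.2 s.
2. the blue stir bar lies in the dish (horizontal distance between blue_bar and dish below 0.055 m and z of blue_bar in the frame of dish between 0 and 0.02 m and linear speed of blue_bar below 0.02 m/s), for 0.2 s.
At the end, for the whole second after the job is handed in: Dish upright and still on the hotplate, its centre within 15 mm of the blue ring's (wholly inside it); blue stir bar lying still on the dish's floor; other bars and stopper in the tray; flask and the three bottles upright, within 15 mm of their starts (all of step 1 and all of step 2 and x of white_bar in the frame of tray between -0.105 and 0.105 m and y of white_bar in the frame of tray between -0.095 and 0.095 m and height (world z) of each of white_bar, red_bar, stopper below 0.045 m and x of red_bar in the frame of tray between -0.105 and 0.105 m and y of red_bar in the frame of tray between -0.095 and 0.095 m and x of stopper in the frame of tray between -0.105 and 0.105 m and y of stopper in the frame of tray between -0.095 and 0.095 m and distance of each of flask, dropper_white, dropper_brown, wash_bottle from where it was at the start of the episode below 0.015 m and angle between each of flask, dropper_white, dropper_brown, wash_bottle's own z axis and vertical below 0.2 rad); the robot touches nothing.
It fails at once if the dish is lifted more than 6 mm off the hotplate's top (z of dish in the frame of hotplate above 0.036 m).
It fails at once if the dish is tipped more than about 7 degrees, or slid off the plate (angle between dish's own z axis and vertical above 0.12 rad or z of dish in the frame of hotplate below 0.02 m).
It fails at once if the dish is squeezed or struck: the fingers press on it with more than 20 N (contact force between the fingers and dish above 20 N).
It fails at once if the stir bar is dropped into the dish: let go over it more than 45 mm above the dish's underside (horizontal distance between blue_bar and dish below 0.06 m and z of blue_bar in the frame of dish above 0.045 m and contact force between the fingers and blue_bar below 0.05 N).
It fails at once if the flask or a bottle is moved more than 15 mm or tipped (distance of any of flask, dropper_white, dropper_brown, wash_bottle from where it was at the start of the episode above 0.015 m or angle between any of flask, dropper_white, dropper_brown, wash_bottle's own z axis and vertical above 0.2 rad).
It also fails if it takes over 70 s, if anything falls off the work surface, if the arm or the gripper's body presses on something with over 40 N, if the wrist force passes 120 N, or if a joint passes its speed limit or range.

ROBOT

A 6-joint arm with a two-finger parallel gripper is mounted at the origin on the work surface. World frame = base frame: x ahead of the robot, y to its left, z up, the work surface at z = 0. Lengths are in mm, angles in rad, forces in N, time in s.
With the tool pointing down it reaches from about 400 to 825 mm from the base axis. Payload 7 kg.
Tool frame: the origin (TCP) lies at the very end of the fingers, on their centre line; the grasp point (between the pads) lies 19 mm behind it; z points along the fingers, y is the line along which they close (so a half turn about z gives the same grasp; the last joint's range is limited). The gripper opens to 88 mm and grips with 3 to 60 N. Pads are 19 mm wide; open, the fingers measure 130 mm over their backs; the gripper's body (78 mm by 193 mm) begins 47 mm behind the grasp point.
Start: joints at [1.46, 0.359, 0.012, 0, -1.224, -0.288], TCP at [262.117, 622.005, 226.561] pointing down, gripper open.
Joint ranges: [-3.07, 3.07], [-1.43, 2.12], [-1.02, 1.25], [-3.03, 1.67], [-3.05, -0], [-3.03, 3.03]. Speed limits (rad/s): [2.39, 2.39, 3.01, 3.14, 3.14, 3.14].

INTERFACE

Orientations are given as a rotation vector (axis times angle).
In Python, from plant import state, cams, arm gives the robot as it stands. The module is installed in compiled form; this text tells all that it offers.
- The arm moves only by the tool arm_command, never from a script. Its argument "steps" is a list of rows, each an object of numbers: "jaw": the closure, from -1 (fully open) to 1 (shut); "x", "y", "z": the shift along the tool's x, y, z each as a share of 0.5 m, from -1 to 1; "roll": the turn about the tool's z as a share of 0.5 rad, from -1 to 1. In form: [{"jaw": .., "x": .., "y": .., "z": .., "roll": ..}, ...]. A call has 1 to 5 rows; each row is the pose to reach, as a shift and turn from the pose commanded when the call began, along the tool's axes at that moment; what a row does not reach only later rows make up. A row lasts 1/10 s, in which the tool goes at most 50 mm and 8.59 degrees, less where a joint would pass 70% of its speed; a pose out of reach is approached as far as the arm can. A call with a number of a shift or a turn outside -1 to 1 is refused whole. A call with a gripper value outside its range is refused whole. The fingers move at their own pace and stop on an object; the grip force is fixed at half the most. Time passes only in rows, so rows that repeat a pose let the fingers close. It gives the time, the measured TCP pose, the force, the opening and the grip force at its end, in the units of the state.
- state(): the state, without advancing time (a new reading comes with each control period).
- cams.read_camera(name): name is "side" or "top"; returns a dict with "image" (400x640x3 uint8, red, green, blue), "mtx" (3x3 intrinsics, pixels), "world_to_cam" (4x4, takes a point from world to camera coordinates). Camera axes: x right, y down, z forward; pixel columns grow to the right and rows downward; lengths in mm; the calibration is good to about 2 mm. A picture is of the moment at which its call begins. There is no depth.
- arm.close_job(): hands the job in; it is judged then, once.
Trained networks look in a picture, given as the dict that the camera call returned (one of the last four; its "shot" number tells which), for a name from the list of things; names that differ only in an ending like _2 or _b are one class to them, and where a whole thing is asked for, a point or a joint stands for the part that bears it (a point fixed in the world has none). Each returns a list of dicts, best first, with "score" (0 to 1); they miss things now and then, are a little off and sometimes report something else, mostly with a low value. They report only what shows in the picture. A call takes as long as a camera call.
- cams.look_for(label, picture): "box" ([left, top, width, height] in pixels, round what is visible of it).
- cams.pinpoint(label, picture): "point" ([column, row] in pixels: a listed point, or the origin of a listed thing).
The state is a dict: "time": time; "joints": joint angles; "joint_velocities": joint speeds; "effort": joint torques, N m; "tool_pos": TCP position; "orientation": TCP orientation; "ft_force": force on the tool from outside, world axes, zero at the start; "ft_torque": the same for the moment, N m; "gripper_width": finger opening in mm; "finger_force": force on a finger pad.
Only numpy, scipy, OpenCV 4.12 (cv2) and the standard library are available. Lean on these libraries where they do the work, as an engineer would, in place of code of your own. Each camera call takes 0.05 s, during which the arm holds its last target. There are 200 camera calls.

## Working session

There is one attempt and no reset: what is moved stays moved. The work goes in short steps, Python scripts to look and compute and a tool call to move; the robot and the scene stay as the last step left them, time stands still between calls to the robot, and variables do not carry over. Pictures are saved under pics/ and viewed, at most 10 in all, crops included, and the job is handed in when it is done.

Besides the shell and the picture viewer there is one more tool, called after ">>>" by a JSON object that holds its "op" and its "data", one argument or row to a line. arm_command: Moves the arm, as the interface text tells. Its arguments: {"type":"object","properties":{"steps":{"type":"array"}},"required":["steps"]}

```bash
mkdir -p pics; cat > h.py <<'E'
import numpy as np, cv2
from plant import state, cams, arm
def ray(p,d):
    K=np.array(d["mtx"]);T=np.array(d["world_to_cam"]);R=T[:3,:3];t=T[:3,3]
    return -R.T@t, R.T@np.linalg.solve(K,[p[0],p[1],1])
def at(p,d,z):
    c,v=ray(p,d); return (c+v*(z-c[2])/v[2])[:2]
def proj(P,d):
    q=np.array(d["world_to_cam"])@np.append(P,1); u=np.array(d["mtx"])@q[:3]; return u[:2]/u[2]
E
python3 - <<'E'
from h import *
s=state();print({k:np.round(v,3) for k,v in s.items()})
for n in("top","side"):
    d=cams.read_camera(n);cv2.imwrite(f"pics/{n}0.png",d["image"][:,:,::-1])
    print(n,np.round(ray((320,200),d)[0]))
    for l,z in dict(hotplate=0,red_ring=30,blue_ring=30,yellow_ring=30,dish=30,blue_bar=5,white_bar=5,red_bar=5,stopper=5,tray=0,flask=30,dropper_white=30,dropper_brown=30,wash_bottle=0).items():
        for r in cams.pinpoint(l,d)[:2]: print(l,np.round(r["point"]),round(r["score"],2),np.round(at(r["point"],d,z)))
E
```

```text
{'time': np.float64(0.0), 'joints': array([ 1.46 ,  0.359,  0.011, -0.   , -1.224, -0.288]), 'joint_velocities': array([-0.001, -0.   , -0.001,  0.001,  0.002, -0.   ]), 'effort': array([ 1.0000e-03, -5.8271e+01,  2.9306e+01,  6.9980e+00,  7.0000e-03,
       -0.0000e+00]), 'tool_pos': array([261.922, 621.581, 225.635]), 'orientation': array([ 3.078, -0.622, -0.   ]), 'ft_force': array([ 0.493, -0.148,  0.365]), 'ft_torque': array([-0.011,  0.034,  0.037]), 'finger_force': np.float64(0.0), 'gripper_width': np.float64(87.603)}
top [ 470.  -31. 1216.]
hotplate [252. 220.] 0.69 [549. 147.]
hotplate [251. 194.] 0.28 [617. 150.]
dish [250. 195.] 0.6 [611. 150.]
blue_bar [462. 244.] 0.45 [ 478. -379.]
white_bar [421. 209.] 0.56 [ 567. -281.]
white_bar [446. 227.] 0.29 [ 521. -342.]
red_bar [457. 208.] 0.65 [ 567. -371.]
stopper [431. 246.] 0.64 [ 473. -301.]
stopper [464. 242.] 0.59 [ 481. -385.]
tray [445. 224.] 0.84 [ 527. -339.]
flask [183. 192.] 0.63 [622. 316.]
dropper_white [214. 180.] 0.49 [649. 238.]
dropper_brown [296. 169.] 0.59 [672.  33.]
wash_bottle [436. 157.] 0.82 [ 700. -325.]
side [ 184. -533.  685.]
hotplate [274. 185.] 0.77 [532. 141.]
blue_ring [426. 316.] 0.3 [ 560. -376.]
dish [296. 165.] 0.74 [609. 147.]
blue_bar [393. 348.] 0.53 [ 476. -380.]
white_bar [392. 288.] 0.7 [ 565. -284.]
white_bar [272. 189.] 0.2 [519. 125.]
red_bar [425. 315.] 0.56 [ 575. -368.]
stopper [366. 318.] 0.74 [ 474. -303.]
tray [393. 321.] 0.72 [ 516. -338.]
flask [265. 132.] 0.68 [621. 335.]
dropper_white [293. 145.] 0.41 [655. 227.]
dropper_brown [336. 181.] 0.47 [660.  28.]
wash_bottle [450. 271.] 0.92 [ 702. -327.]
wash_bottle [335. 181.] 0.54 [679.  56.]
```

```bash
python3 - <<'E'
import cv2
a=cv2.imread("pics/top0.png")[110:290,120:520];cv2.imwrite("pics/topc.png",cv2.resize(a,(800,360),interpolation=2))
a=cv2.imread("pics/side0.png");cv2.imwrite("pics/sidec.png",cv2.resize(a[90:390,220:500],(560,600),interpolation=2))
E
```

```text
(no output)
```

View pics/topc.png

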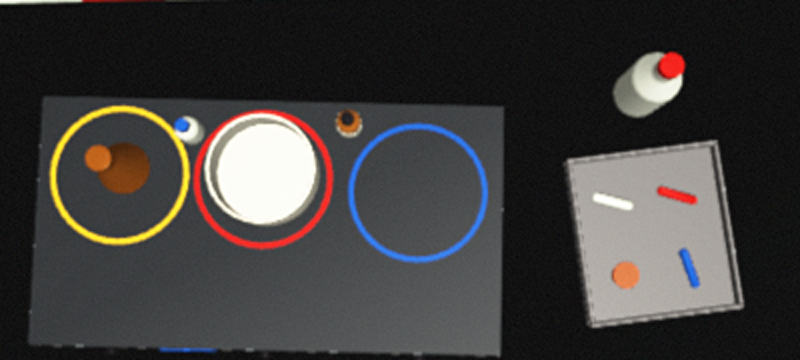

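View pics/sidec.png

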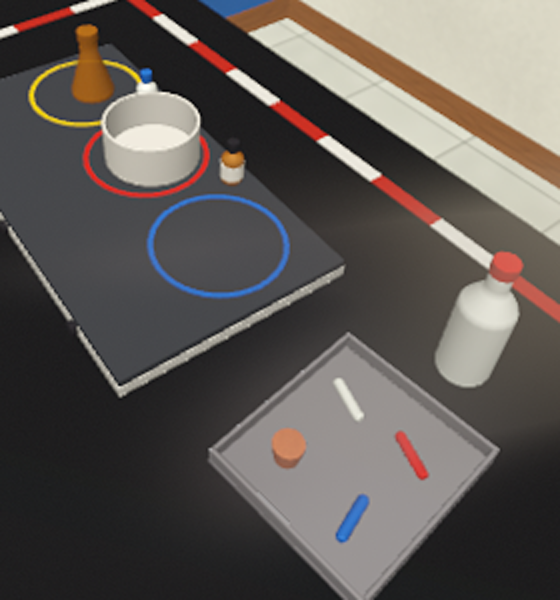

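The top view (left = +y, up = +x) shows the dish in the red ring at crop (263,170). The empty blue ring is next to it at (418,192), with the brown dropper between them at (348,123). The blue bar is in the tray at (690,268) and the stopper at (625,275). Next I'll refine these positions by colour and silhouette.

```bash
cat >> h.py <<'E'
from scipy.optimize import minimize
def hsv(d): return cv2.cvtColor(d["image"],cv2.COLOR_RGB2HSV)
def biggest(m):
    n,l,s,c=cv2.connectedComponentsWithStats(m.astype(np.uint8)); i=1+np.argmax(s[1:,4]); return l==i
def ring(d,h0,h1,smin=120):
    h=hsv(d); m=(h[...,0]>=h0)&(h[...,0]<=h1)&(h[...,1]>smin)&(h[...,2]>90)
    m=biggest(m); p=np.argwhere(m)[:,::-1]
    w=np.array([at(q,d,30) for q in p]); A=np.c_[2*w,np.ones(len(w))]
    s=np.linalg.lstsq(A,(w**2).sum(1),rcond=None)[0]; return s[:2],np.sqrt(s[2]+s[:2]@s[:2])
def dish(d,g):
    h=hsv(d); m=(h[...,1]<60)&(h[...,2]>105)
    a=np.linspace(0,2*np.pi,60)
    def hull(x):
        P=[proj([x[0]+65*np.cos(t),x[1]+65*np.sin(t),z],d) for z in(30,90) for t in a]
        return cv2.convexHull(np.array(P,np.float32))
    roi=np.zeros(m.shape,np.uint8);cv2.fillPoly(roi,[np.int32(hull(g))],1);roi=cv2.dilate(roi,np.ones((7,7)))
    n,l,s,c=cv2.connectedComponentsWithStats((m&(roi>0)).astype(np.uint8)); m=l==1+np.argmax(s[1:,4])
    def f(x):
        o=np.zeros(m.shape,np.uint8);cv2.fillPoly(o,[np.int32(np.round(hull(x)*16))],255,shift=4,lineType=cv2.LINE_AA)
        return np.abs(o/255.-m).sum()
    r=minimize(f,g,method="Nelder-Mead",options=dict(initial_simplex=[g,np.add(g,[8,0]),np.add(g,[0,8])])); return r.x,r.fun
def bar(d,h0,h1,z):
    h=hsv(d); roi=np.zeros(h.shape[:2],bool);q=np.int32(proj([478,-380,10],d));roi[q[1]-25:q[1]+25,q[0]-25:q[0]+25]=1
    m=biggest((h[...,0]>=h0)&(h[...,0]<=h1)&(h[...,1]>110)&(h[...,2]>50)&roi)
    w=np.array([at(q,d,z) for q in np.argwhere(m)[:,::-1]],np.float32); return cv2.minAreaRect(w), w.mean(0)
E
python3 - <<'E'
from h import *
for n in("top","side"):
    d=cams.read_camera(n)
    for l,a in dict(blue=(100,125),yellow=(20,35)).items(): print(n,l,ring(d,*a))
    print(dish(d,[610,148])); print(bar(d,100,125,11))
    for l in("flask","dropper_brown","dropper_white"):
        for r in cams.look_for(l,d)[:1]:
            b=r["box"];print(l,b,r["score"],at((b[0]+b[2]/2,b[1]+b[3]),d,30))
E
```

```text
top blue (array([578.81440869, -45.92200412]), np.float64(83.01255508491028))
top yellow (array([609.3426902 , 324.48350534]), np.float64(83.08178933135139))
(array([606.00199105, 140.8358025 ]), np.float64(96.39607843137254))
(((477.55303955078125, -382.98858642578125), (49.1528205871582, 11.00454044342041), 16.928848266601562), array([ 477.5498 , -382.98135], dtype=float32))
flask [165.1, 182.4, 31.4, 23.8] 0.81 [586.1368981  320.76098864]
dropper_brown [287.9, 163.7, 12.1, 15.4] 0.59 [647.49786445  38.57634387]
dropper_white [208.2, 168.8, 15.4, 14.7] 0.66 [640.98093745 233.44091145]
side blue (array([ 934.37899563, 1130.85558572]), np.float64(465.31580144555556))
side yellow (array([607.24129517, 323.33604607]), np.float64(82.81612101779496))
(array([605.57131481, 140.36159658]), np.float64(107.37647058823529))
(((476.653076171875, -383.6495361328125), (51.98191452026367, 10.631093978881836), 16.88292121887207), array([ 475.82452, -383.874  ], dtype=float32))
flask [254.8, 100.1, 24.5, 40.2] 0.82 [604.43943676 293.1375943 ]
dropper_brown [331.0, 159.7, 8.4, 22.4] 0.62 [654.98212069  26.86987252]
```

```bash
cat >> h.py <<'E'
from scipy.spatial.transform import Rotation as Rn
def go(x,y,z):
    s=state();R=Rn.from_rotvec(s["orientation"]).as_matrix()
    print("t",round(float(s["time"]),2),"pos",np.round(s["tool_pos"],1),"ang",round(float(np.arctan2(R[1,0],R[0,0])),3),"w",round(float(s["gripper_width"]),1),"F",np.round(s["ft_force"],1),"pad",round(float(s["finger_force"]),2))
    print("share",np.round(R.T@(np.array([x,y,z])-s["tool_pos"])/500,4),"R",np.round(R[:2].ravel(),3))
E
echo
```

>>> {"op": "arm_command", "data": {
  "steps": [
    {"jaw": -0.5, "x": 0.42, "y": 0.26, "z": 0},
    {"jaw": -0.5, "x": 0.42, "y": 0.26, "z": 0},
    {"jaw": -0.5, "x": 0.42, "y": 0.26, "z": 0},
    {"jaw": -0.5, "x": 0.42, "y": 0.26, "z": 0},
    {"jaw": -0.5, "x": 0.42, "y": 0.26, "z": 0}
  ]
}}

```text
validation failed for argument at $.st...
```

>>> {"op": "arm_command", "data": {
  "steps": [
    {"jaw": -0.5, "x": 0.42, "y": 0.26, "z": 0},
    {"jaw": -0.5, "x": 0.42, "y": 0.26, "z": 0},
    {"jaw": -0.5, "x": 0.42, "y": 0.26, "z": 0},
    {"jaw": -0.5, "x": 0.42, "y": 0.26, "z": 0},
    {"jaw": -0.5, "x": 0.42, "y": 0.26, "z": 0}
  ]
}}

```text
validation failed for argument at $.st...
```

```bash
python3 -c "
from h import *
go(606,141,120)"
```

```text
t 1.9 pos [262.1 622.  226.5] ang -0.399 w 87.2 F [ 0.1  0.1 -0.9] pad 0.0
share [1.0073 0.6194 0.2131] R [ 0.922 -0.388 -0.    -0.388 -0.922 -0.   ]
```

Roll seems to be required in each row.

>>> {"op": "arm_command", "data": {
  "steps": [
    {"jaw": -0.5, "x": 0.42, "y": 0.26, "z": 0, "roll": 0},
    {"jaw": -0.5, "x": 0.42, "y": 0.26, "z": 0, "roll": 0},
    {"jaw": -0.5, "x": 0.42, "y": 0.26, "z": 0, "roll": 0},
    {"jaw": -0.5, "x": 0.42, "y": 0.26, "z": 0, "roll": 0},
    {"jaw": -0.5, "x": 0.42, "y": 0.26, "z": 0, "roll": 0}
  ]
}}

```text
time: 2.4
tool_pos: [406.0, 418.8, 226.9]
orientation: [-3.079, 0.622, -0.0]
ft_force: [1.3, 0.8, -0.0]
gripper_width: 65.7
finger_force: 0.0
```

```bash
python3 -c "
from h import *
go(606,141,130)"
```

```text
t 2.4 pos [406.  418.8 226.9] ang -0.399 w 65.7 F [ 1.3  0.8 -0. ] pad 0.0
share [0.5843 0.357  0.1936] R [ 0.922 -0.388  0.    -0.388 -0.922  0.   ]
```

>>> {"op": "arm_command", "data": {
  "steps": [
    {"jaw": -0.5, "x": 0.41, "y": 0.25, "z": 0, "roll": 0},
    {"jaw": -0.5, "x": 0.41, "y": 0.25, "z": 0, "roll": 0},
    {"jaw": -0.5, "x": 0.41, "y": 0.25, "z": 0, "roll": 0},
    {"jaw": -0.5, "x": 0.41, "y": 0.25, "z": 0, "roll": 0},
    {"jaw": -0.5, "x": 0.41, "y": 0.25, "z": 0, "roll": 0}
  ]
}}

```text
time: 2.9
tool_pos: [546.7, 223.6, 226.9]
orientation: [-3.079, 0.623, -0.001]
ft_force: [0.5, 0.7, -0.2]
gripper_width: 66.1
finger_force: 0.0
```

>>> {"op": "arm_command", "data": {
  "steps": [
    {"jaw": -0.5, "x": 0.1, "y": 0.06, "z": 0, "roll": 0},
    {"jaw": -0.5, "x": 0.17, "y": 0.107, "z": 0.05, "roll": 0},
    {"jaw": -0.5, "x": 0.17, "y": 0.107, "z": 0.1, "roll": 0},
    {"jaw": -0.5, "x": 0.17, "y": 0.107, "z": 0.17, "roll": 0},
    {"jaw": -0.5, "x": 0.17, "y": 0.107, "z": 0.19, "roll": 0}
  ]
}}

```text
time: 3.4
tool_pos: [601.2, 142.0, 127.9]
orientation: [3.076, -0.625, -0.007]
ft_force: [-0.5, 0.2, -0.2]
gripper_width: 65.8
finger_force: 0.0
```

```bash
python3 -c "
from h import *
go(606,141,44)
d=cams.read_camera('side');cv2.imwrite('pics/s1.png',cv2.resize(d['image'][90:290,200:440,::-1],(720,600),interpolation=2))
d=cams.read_camera('top');print(dish(d,[606,141]))
"
```

```text
t 3.4 pos [601.2 142.  127.9] ang -0.401 w 65.8 F [-0.5  0.2 -0.2] pad 0.0
share [ 0.0103 -0.0026  0.1677] R [ 0.921 -0.39  -0.005 -0.39  -0.921 -0.002]
(array([604.09118652, 141.02563477]), np.float64(2161.6627450980395))
```

View pics/s1.png

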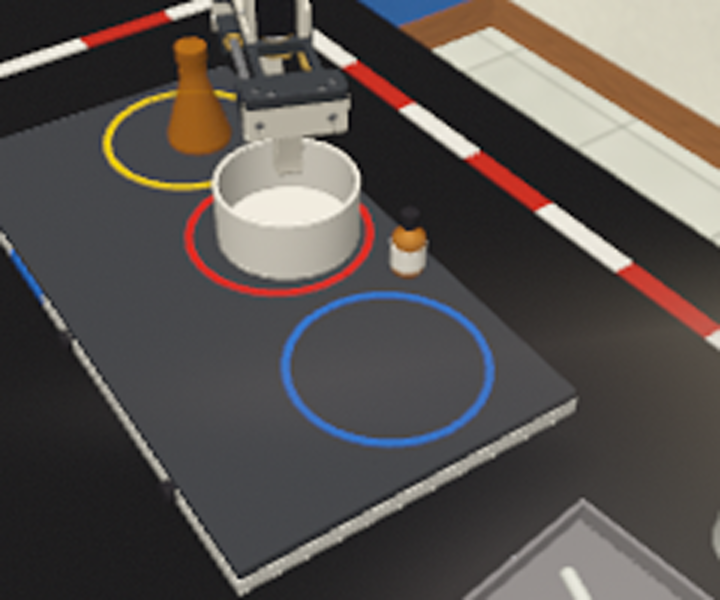

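>>> {"op": "arm_command", "data": {
  "steps": [
    {"jaw": -0.5, "x": 0.01, "y": -0.002, "z": 0.03, "roll": 0},
    {"jaw": -0.5, "x": 0.01, "y": -0.002, "z": 0.06, "roll": 0},
    {"jaw": -0.5, "x": 0.01, "y": -0.002, "z": 0.08, "roll": 0},
    {"jaw": -0.5, "x": 0.01, "y": -0.002, "z": 0.095, "roll": 0},
    {"jaw": -0.5, "x": 0.01, "y": -0.002, "z": 0.11, "roll": 0}
  ]
}}

```text
time: 4.0
tool_pos: [608.6, 143.0, 76.8]
orientation: [-3.079, 0.621, -0.002]
ft_force: [0.4, 0.2, -0.3]
gripper_width: 65.9
finger_force: 0.0
```

```bash
python3 -c "
from h import *
go(606,141,44)
"
```

```text
t 4.0 pos [608.6 143.   76.8] ang -0.398 w 65.9 F [ 0.4  0.2 -0.3] pad 0.0
share [-0.0032  0.0057  0.0656] R [ 0.922 -0.388  0.001 -0.388 -0.922  0.   ]
```

>>> {"op": "arm_command", "data": {
  "steps": [
    {"jaw": -0.5, "x": -0.003, "y": 0.004, "z": 0.02, "roll": 0},
    {"jaw": -0.5, "x": -0.003, "y": 0.006, "z": 0.04, "roll": 0},
    {"jaw": -0.5, "x": -0.003, "y": 0.008, "z": 0.055, "roll": 0},
    {"jaw": -0.5, "x": -0.003, "y": 0.01, "z": 0.064, "roll": 0},
    {"jaw": -0.5, "x": -0.003, "y": 0.012, "z": 0.064, "roll": 0}
  ]
}}

```text
time: 4.5
tool_pos: [604.0, 137.2, 43.7]
orientation: [3.078, -0.622, -0.002]
ft_force: [-0.2, -0.1, -0.6]
gripper_width: 66.0
finger_force: 0.0
```

```bash
python3 -c "
from h import *
go(562,50,44)
"
```

```text
t 4.5 pos [604.  137.2  43.7] ang -0.399 w 66.0 F [-0.2 -0.1 -0.6] pad 0.0
share [-0.0096  0.1934 -0.0003] R [ 0.921 -0.388 -0.001 -0.388 -0.921 -0.001]
```

>>> {"op": "arm_command", "data": {
  "steps": [
    {"jaw": -0.5, "x": 0, "y": 0.004, "z": 0, "roll": 0},
    {"jaw": -0.5, "x": 0, "y": 0.008, "z": 0, "roll": 0},
    {"jaw": -0.5, "x": -0.001, "y": 0.012, "z": 0, "roll": 0},
    {"jaw": -0.5, "x": -0.001, "y": 0.016, "z": 0, "roll": 0},
    {"jaw": -0.5, "x": -0.001, "y": 0.02, "z": 0, "roll": 0}
  ]
}}

```text
time: 5.0
tool_pos: [600.4, 128.8, 45.0]
orientation: [-3.079, 0.622, -0.001]
ft_force: [1.3, 1.5, -0.3]
gripper_width: 65.7
finger_force: 1.0
```

>>> {"op": "arm_command", "data": {
  "steps": [
    {"jaw": -0.5, "x": 0, "y": 0.006, "z": 0, "roll": 0},
    {"jaw": -0.5, "x": -0.001, "y": 0.014, "z": 0, "roll": 0},
    {"jaw": -0.5, "x": -0.002, "y": 0.022, "z": 0, "roll": 0},
    {"jaw": -0.5, "x": -0.002, "y": 0.03, "z": 0, "roll": 0},
    {"jaw": -0.5, "x": -0.003, "y": 0.038, "z": 0, "roll": 0}
  ]
}}

```text
time: 5.5
tool_pos: [591.3, 111.4, 44.7]
orientation: [-3.079, 0.622, -0.001]
ft_force: [1.7, 2.1, 2.0]
gripper_width: 65.7
finger_force: 1.4
```

```bash
python3 -c "
from h import *
go(562,50,44)
for n in('side','top'):
  d=cams.read_camera(n);print(dish(d,[590,110]));print([(r['point'],at(r['point'],d,30)) for r in cams.pinpoint('dish',d)[:1]])
  cv2.imwrite('pics/%s2.png'%n,cv2.resize(d['image'][90:290,200:440,::-1],(720,600),interpolation=2))
"
```

```text
t 5.5 pos [591.3 111.4  44.7] ang -0.399 w 65.7 F [1.7 2.1 2. ] pad 1.38
share [-0.0063  0.1359  0.0014] R [ 0.922 -0.388  0.    -0.388 -0.922  0.   ]
(array([593.92057991, 117.90158176]), np.float64(741.8549019607843))
[([294.8, 172.5], array([589.862951  , 121.47508797]))]
(array([591.26401687, 115.01219618]), np.float64(1933.2705882352943))
[([258.2, 199.8], array([597.65391027, 128.29938051]))]
```

View pics/side2.png

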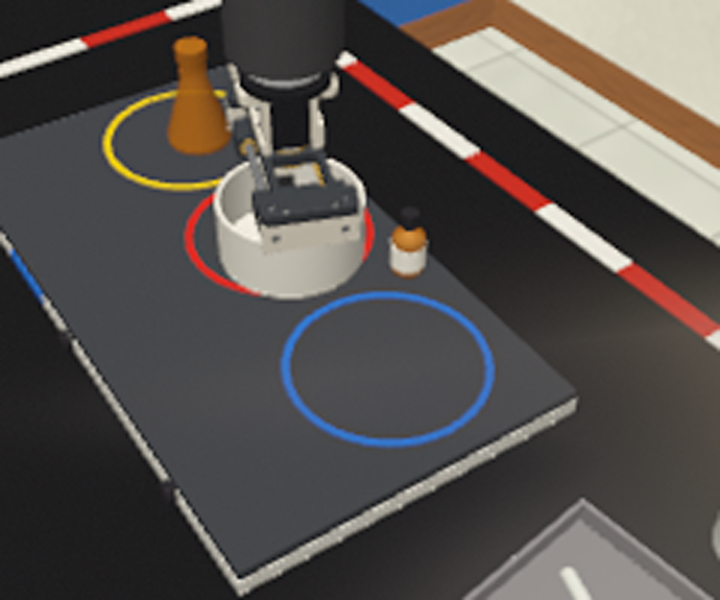

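The dish is sliding with the fingers: its centre is near crop (290,245), it has left the red ring's rear, and the force is about 3 N. I'll continue.

>>> {"op": "arm_command", "data": {
  "steps": [
    {"jaw": -0.5, "x": -0.001, "y": 0.016, "z": 0, "roll": 0},
    {"jaw": -0.5, "x": -0.002, "y": 0.033, "z": 0, "roll": 0},
    {"jaw": -0.5, "x": -0.003, "y": 0.05, "z": 0, "roll": 0},
    {"jaw": -0.5, "x": -0.004, "y": 0.067, "z": 0, "roll": 0},
    {"jaw": -0.5, "x": -0.005, "y": 0.084, "z": 0, "roll": 0}
  ]
}}

```text
time: 6.2
tool_pos: [572.1, 73.0, 44.5]
orientation: [3.079, -0.623, -0.0]
ft_force: [1.2, 1.7, 0.0]
gripper_width: 65.6
finger_force: 0.8
```

>>> {"op": "arm_command", "data": {
  "steps": [
    {"jaw": -0.5, "x": 0, "y": 0.016, "z": 0, "roll": 0},
    {"jaw": -0.5, "x": 0, "y": 0.032, "z": 0, "roll": 0},
    {"jaw": -0.5, "x": -0.001, "y": 0.046, "z": 0, "roll": 0},
    {"jaw": -0.5, "x": -0.001, "y": 0.056, "z": 0, "roll": 0},
    {"jaw": -0.5, "x": -0.001, "y": 0.06, "z": 0, "roll": 0}
  ]
}}

```text
time: 6.7
tool_pos: [560.3, 45.9, 44.6]
orientation: [3.079, -0.623, -0.0]
ft_force: [-0.2, 1.7, -1.4]
gripper_width: 66.0
finger_force: 0.8
```

```bash
python3 -c "
from h import *
go(580,-52,44)
for n in('side','top'):
  d=cams.read_camera(n);print(dish(d,[562,50]))
"
```

```text
t 6.7 pos [560.3  45.9  44.6] ang -0.399 w 66.0 F [-0.2  1.7 -1.4] pad 0.82
share [0.1125 0.1651 0.0012] R [ 0.921 -0.389 -0.    -0.389 -0.921 -0.   ]
(array([562.29741096,  53.04496861]), np.float64(1000.5333333333334))
(array([557.57401276,  46.62742996]), np.float64(2071.2352941176473))
```

>>> {"op": "arm_command", "data": {
  "steps": [
    {"jaw": -0.5, "x": 0, "y": -0.01, "z": 0, "roll": 0},
    {"jaw": -0.5, "x": 0, "y": -0.01, "z": 0, "roll": -0.25},
    {"jaw": -0.5, "x": 0, "y": -0.01, "z": 0, "roll": -0.5},
    {"jaw": -0.5, "x": 0, "y": -0.01, "z": 0, "roll": -0.75},
    {"jaw": -0.5, "x": 0, "y": -0.01, "z": 0, "roll": -1.0}
  ]
}}

```text
time: 7.3
tool_pos: [562.6, 51.4, 44.4]
orientation: [3.137, 0.168, -0.001]
ft_force: [0.9, -0.4, -0.8]
gripper_width: 66.0
finger_force: 0.0
```

```bash
python3 -c "
from h import *
go(580,-52,44)
"
```

```text
t 7.3 pos [562.6  51.4  44.4] ang 0.107 w 66.0 F [ 0.9 -0.4 -0.8] pad 0.0
share [0.0126 0.2094 0.0009] R [ 0.994  0.107 -0.     0.107 -0.994 -0.   ]
```

>>> {"op": "arm_command", "data": {
  "steps": [
    {"jaw": -0.5, "x": 0, "y": 0.005, "z": 0, "roll": 0},
    {"jaw": -0.5, "x": 0, "y": 0.01, "z": 0, "roll": 0},
    {"jaw": -0.5, "x": 0.001, "y": 0.016, "z": 0, "roll": 0},
    {"jaw": -0.5, "x": 0.002, "y": 0.026, "z": 0, "roll": 0},
    {"jaw": -0.5, "x": 0.003, "y": 0.04, "z": 0, "roll": 0}
  ]
}}

```text
time: 7.8
tool_pos: [566.1, 31.1, 44.6]
orientation: [-3.137, -0.158, -0.0]
ft_force: [-0.4, 0.7, -0.0]
gripper_width: 65.7
finger_force: 0.8
```

>>> {"op": "arm_command", "data": {
  "steps": [
    {"jaw": -0.5, "x": 0.001, "y": 0.016, "z": 0, "roll": 0},
    {"jaw": -0.5, "x": 0.002, "y": 0.032, "z": 0, "roll": 0},
    {"jaw": -0.5, "x": 0.003, "y": 0.048, "z": 0, "roll": 0},
    {"jaw": -0.5, "x": 0.004, "y": 0.064, "z": 0, "roll": 0},
    {"jaw": -0.5, "x": 0.005, "y": 0.08, "z": 0, "roll": 0}
  ]
}}

```text
time: 8.3
tool_pos: [572.6, -9.0, 44.6]
orientation: [3.138, 0.158, -0.0]
ft_force: [-0.7, 2.1, -0.3]
gripper_width: 65.7
finger_force: 0.8
```

>>> {"op": "arm_command", "data": {
  "steps": [
    {"jaw": -0.5, "x": 0.001, "y": 0.016, "z": 0, "roll": 0},
    {"jaw": -0.5, "x": 0.002, "y": 0.032, "z": 0, "roll": 0},
    {"jaw": -0.5, "x": 0.003, "y": 0.048, "z": 0, "roll": 0},
    {"jaw": -0.5, "x": 0.004, "y": 0.06, "z": 0, "roll": 0},
    {"jaw": -0.5, "x": 0.004, "y": 0.066, "z": 0, "roll": 0}
  ]
}}

```text
time: 8.8
tool_pos: [577.9, -41.5, 44.5]
orientation: [3.138, 0.158, -0.0]
ft_force: [0.1, 1.3, 0.7]
gripper_width: 65.7
finger_force: 0.9
```

```bash
python3 -c "
from h import *
go(580,-52,44)
for n in('side','top'):
  d=cams.read_camera(n);print(dish(d,[578,-40]));print([at(r['point'],d,30) for r in cams.pinpoint('dish',d)[:1]])
  cv2.imwrite('pics/%s3.png'%n,cv2.resize(d['image'][90:290,220:460,::-1],(720,600),interpolation=2))
"
```

```text
t 8.8 pos [577.9 -41.5  44.5] ang 0.101 w 65.7 F [0.1 1.3 0.7] pad 0.91
share [0.002  0.0213 0.001 ] R [ 0.995  0.101 -0.     0.101 -0.995 -0.   ]
(array([576.06442261, -35.40492249]), np.float64(998.2352941176471))
[array([577.09076937, -46.1000427 ])]
(array([560.39626789, -44.65178013]), np.float64(1860.4705882352941))
[array([576.81739715, -28.05754516])]
```

View pics/side3.png

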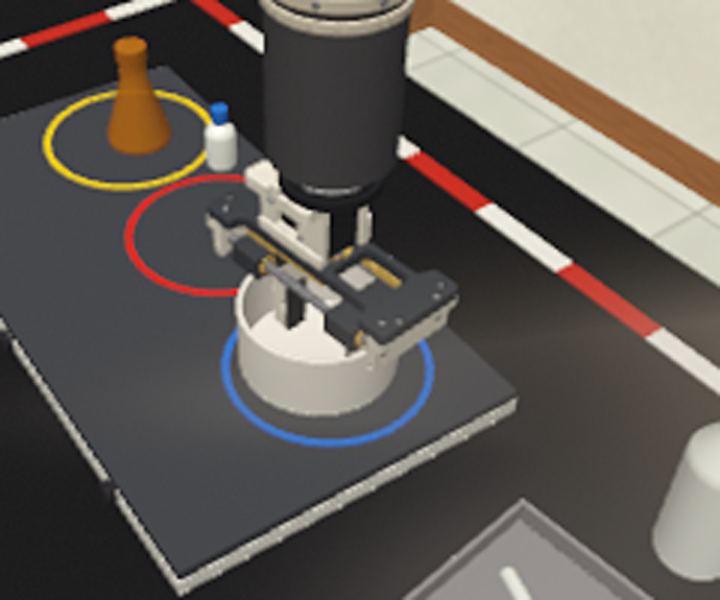

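The dish is near (576,-35) and overlaps the back of the blue ring by about 11 mm. I'll make one slow final push, centre the fingers, and raise them.

>>> {"op": "arm_command", "data": {
  "steps": [
    {"jaw": -0.5, "x": 0.001, "y": 0.005, "z": 0, "roll": 0},
    {"jaw": -0.5, "x": 0.001, "y": 0.01, "z": 0, "roll": 0},
    {"jaw": -0.5, "x": 0.002, "y": 0.015, "z": 0, "roll": 0},
    {"jaw": -0.5, "x": 0.002, "y": 0.019, "z": 0, "roll": 0},
    {"jaw": -0.5, "x": 0.002, "y": 0.022, "z": 0, "roll": 0}
  ]
}}

```text
time: 9.5
tool_pos: [580.0, -51.8, 44.6]
orientation: [-3.138, -0.159, -0.0]
ft_force: [0.5, 2.3, -0.8]
gripper_width: 65.5
finger_force: 0.9
```

>>> {"op": "arm_command", "data": {
  "steps": [
    {"jaw": -0.5, "x": 0, "y": -0.006, "z": 0, "roll": 0},
    {"jaw": -0.5, "x": 0, "y": -0.012, "z": 0, "roll": 0},
    {"jaw": -0.5, "x": 0, "y": -0.012, "z": -0.03, "roll": 0},
    {"jaw": -0.5, "x": 0, "y": -0.012, "z": -0.08, "roll": 0},
    {"jaw": -0.5, "x": 0, "y": -0.012, "z": -0.16, "roll": 0}
  ]
}}

```text
time: 10.0
tool_pos: [577.6, -45.8, 123.3]
orientation: [3.137, 0.159, -0.008]
ft_force: [1.1, 0.1, -0.4]
gripper_width: 65.8
finger_force: 0.0
```

```bash
python3 -c "
from h import *
go(477,-383,150)
for n in('side','top'):
  d=cams.read_camera(n);print(dish(d,[578,-46]));print([at(r['point'],d,30) for r in cams.pinpoint('dish',d)[:1]])
  for l in('flask','dropper_brown','dropper_white','wash_bottle'):
    print(l,[np.round(r['point']) for r in cams.pinpoint(l,d)[:1]])
"
```

```text
t 10.0 pos [577.6 -45.8 123.3] ang 0.101 w 65.8 F [ 1.1  0.1 -0.4] pad 0.0
share [-0.2686  0.6507 -0.0518] R [ 0.995  0.101 -0.005  0.101 -0.995 -0.001]
(array([577.98983002, -45.98335266]), np.float64(165.38823529411764))
[array([573.84537353, -49.55538959])]
flask [array([265., 133.])]
dropper_brown [array([395., 318.])]
dropper_white []
wash_bottle [array([448., 269.])]
(array([567.55627784, -53.6193046 ]), np.float64(1715.3607843137252))
[array([580.0329845 , -39.79063192])]
flask [array([183., 193.])]
dropper_brown [array([463., 242.])]
dropper_white [array([216., 175.])]
wash_bottle [array([439., 156.])]
```

>>> {"op": "arm_command", "data": {
  "steps": [
    {"jaw": -0.1, "x": 0, "y": 0, "z": -0.05, "roll": 0},
    {"jaw": -0.1, "x": -0.13, "y": 0.32, "z": -0.05, "roll": -0.2},
    {"jaw": -0.1, "x": -0.13, "y": 0.32, "z": -0.05, "roll": -0.39},
    {"jaw": -0.1, "x": -0.13, "y": 0.32, "z": -0.05, "roll": -0.39},
    {"jaw": -0.1, "x": -0.13, "y": 0.32, "z": -0.05, "roll": -0.39}
  ]
}}

```text
time: 11.1
tool_pos: [529.3, -214.2, 149.3]
orientation: [-3.108, -0.461, 0.001]
ft_force: [1.2, -0.1, -0.0]
gripper_width: 48.2
finger_force: 0.0
```

```bash
python3 -c "
from h import *
go(477,-383,110)
for n in('side','top'):
  d=cams.read_camera(n);print(dish(d,[578,-46])); print(bar(d,100,125,11))
"
```

```text
t 11.1 pos [ 529.3 -214.2  149.3] ang 0.295 w 48.2 F [ 1.2 -0.1 -0. ] pad 0.0
share [-0.198   0.2926  0.0787] R [ 0.957  0.29  -0.001  0.29  -0.957 -0.   ]
(array([578.33455317, -45.85883019]), np.float64(993.5647058823529))
(((476.400390625, -383.72625732421875), (51.4537467956543, 10.631093978881836), 16.88292121887207), array([ 475.65677, -383.9174 ], dtype=float32))
(array([576.20721436, -59.27661133]), np.float64(2410.305882352941))
(((473.40673828125, -384.2462463378906), (40.44309616088867, 10.342339515686035), 15.638200759887695), array([ 473.6823, -384.1749], dtype=float32))
```

>>> {"op": "arm_command", "data": {
  "steps": [
    {"jaw": -0.1, "x": -0.198, "y": 0.293, "z": 0, "roll": 0},
    {"jaw": -0.1, "x": -0.198, "y": 0.293, "z": 0, "roll": 0},
    {"jaw": -0.1, "x": -0.198, "y": 0.293, "z": 0, "roll": 0},
    {"jaw": -0.1, "x": -0.198, "y": 0.293, "z": 0, "roll": 0},
    {"jaw": -0.1, "x": -0.198, "y": 0.293, "z": 0.08, "roll": 0}
  ]
}}

```text
time: 11.7
tool_pos: [481.5, -385.0, 113.7]
orientation: [3.102, 0.46, 0.011]
ft_force: [0.7, 0.8, -1.6]
gripper_width: 48.5
finger_force: 0.0
```

```bash
python3 -c "
from h import *
go(477,-383.3,8)
d=cams.read_camera('top');print(dish(d,[578,-46]),ring(d,100,125))
for l in('flask','dropper_brown','dropper_white','wash_bottle'):
    print(l,[np.round(r['point']) for r in cams.pinpoint(l,d)[:1]])
d=cams.read_camera('side');print(dish(d,[578,-46]))
"
```

```text
t 11.7 pos [ 481.5 -385.   113.7] ang 0.294 w 48.5 F [ 0.7  0.8 -1.6] pad 0.0
share [-0.0089 -0.0074  0.2113] R [ 0.957  0.29   0.008  0.29  -0.957 -0.005]
(array([580.03332897, -44.91390566]), np.float64(57.45490196078431)) (array([578.79852183, -45.97188486]), np.float64(83.00744588446052))
flask [array([186., 196.])]
dropper_brown [array([298., 171.])]
dropper_white [array([326., 204.])]
wash_bottle [array([439., 159.])]
(array([578.12245104, -46.01350643]), np.float64(86.08235294117647))
```

>>> {"op": "arm_command", "data": {
  "steps": [
    {"jaw": -0.1, "x": 0, "y": 0, "z": 0, "roll": 0},
    {"jaw": -0.1, "x": 0, "y": 0, "z": 0.05, "roll": 0},
    {"jaw": -0.1, "x": 0, "y": 0, "z": 0.1, "roll": 0},
    {"jaw": -0.1, "x": 0, "y": 0, "z": 0.12, "roll": 0},
    {"jaw": -0.1, "x": 0, "y": 0, "z": 0.12, "roll": 0}
  ]
}}

```text
time: 12.5
tool_pos: [478.6, -379.9, 49.0]
orientation: [-3.106, -0.464, 0.003]
ft_force: [-0.2, 0.3, 0.4]
gripper_width: 47.9
finger_force: 0.0
```

```bash
python3 -c "
from h import *
go(477,-383.3,8)
d=cams.read_camera('side');cv2.imwrite('pics/s4.png',cv2.resize(d['image'][240:390,320:500,::-1],(720,600),interpolation=2))
"
```

```text
t 12.5 pos [ 478.6 -379.9   49. ] ang 0.297 w 47.9 F [-0.2  0.3  0.4] pad 0.0
share [-0.0049  0.0056  0.0819] R [ 0.956  0.292 -0.002  0.292 -0.956  0.001]
```

View pics/s4.png

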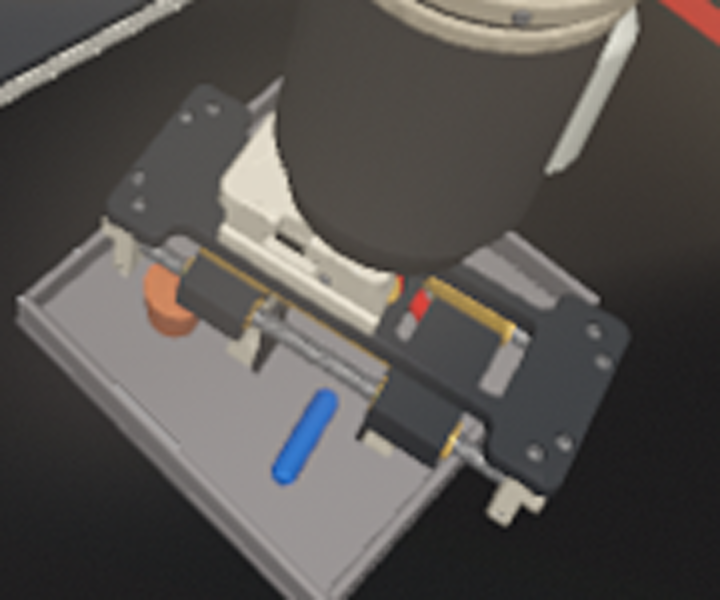

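The gripper is over the bar, which sits at crop (305,435) between the two fingers. The stopper at (170,300) is clear of the left finger. I'll descend and grip.

>>> {"op": "arm_command", "data": {
  "steps": [
    {"jaw": -0.1, "x": -0.005, "y": 0.006, "z": 0.03, "roll": 0},
    {"jaw": -0.1, "x": -0.005, "y": 0.006, "z": 0.06, "roll": 0},
    {"jaw": -0.1, "x": -0.005, "y": 0.006, "z": 0.075, "roll": 0},
    {"jaw": -0.1, "x": -0.005, "y": 0.006, "z": 0.081, "roll": 0},
    {"jaw": -0.1, "x": -0.005, "y": 0.006, "z": 0.081, "roll": 0}
  ]
}}

```text
time: 13.05
tool_pos: [477.8, -384.2, 9.6]
orientation: [3.107, 0.464, 0.001]
ft_force: [-0.6, -0.4, 1.1]
gripper_width: 48.0
finger_force: 0.0
```

>>> {"op": "arm_command", "data": {
  "steps": [
    {"jaw": 1, "x": 0, "y": 0, "z": 0, "roll": 0},
    {"jaw": 1, "x": 0, "y": 0, "z": 0, "roll": 0},
    {"jaw": 1, "x": 0, "y": 0, "z": 0, "roll": 0},
    {"jaw": 1, "x": 0, "y": 0, "z": 0, "roll": 0},
    {"jaw": 1, "x": 0, "y": 0, "z": 0, "roll": 0}
  ]
}}

```text
time: 13.55
tool_pos: [477.5, -384.1, 9.2]
orientation: [3.107, 0.464, 0.0]
ft_force: [-0.8, 0.7, -0.1]
gripper_width: 13.7
finger_force: 0.0
```

>>> {"op": "arm_command", "data": {
  "steps": [
    {"jaw": 1, "x": 0, "y": 0, "z": 0, "roll": 0},
    {"jaw": 1, "x": 0, "y": 0, "z": -0.05, "roll": 0},
    {"jaw": 1, "x": 0, "y": 0, "z": -0.12, "roll": 0},
    {"jaw": 1, "x": 0, "y": 0, "z": -0.2, "roll": 0},
    {"jaw": 1, "x": 0, "y": 0, "z": -0.25, "roll": 0}
  ]
}}

```text
time: 14.05
tool_pos: [478.2, -384.6, 137.1]
orientation: [3.105, 0.464, 0.003]
ft_force: [-0.7, -0.1, -0.5]
gripper_width: 11.1
finger_force: 30.0
```

```bash
python3 -c "
from h import *
go(578.5,-45.7,140)
d=cams.read_camera('side');cv2.imwrite('pics/s5.png',cv2.resize(d['image'][200:390,320:500,::-1],(568,600),interpolation=2))
"
```

```text
t 14.05 pos [ 478.2 -384.6  137.1] ang 0.297 w 11.1 F [-0.7 -0.1 -0.5] pad 30.0
share [ 0.3899 -0.5896 -0.0064] R [ 0.956  0.292  0.002  0.292 -0.956 -0.002]
```

View pics/s5.png

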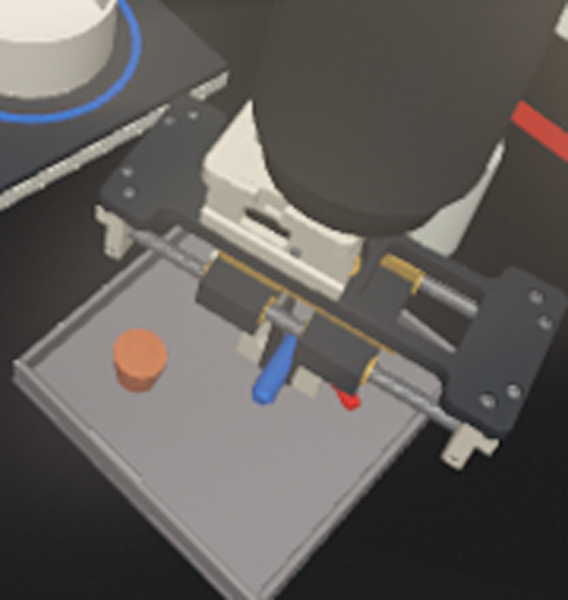

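The bar is held level between the pads (30 N, opening 11 mm), with its end at crop (265,390). I'll carry it to the dish.

>>> {"op": "arm_command", "data": {
  "steps": [
    {"jaw": 1, "x": 0.02, "y": -0.03, "z": 0, "roll": 0},
    {"jaw": 1, "x": 0.25, "y": -0.38, "z": 0, "roll": 0},
    {"jaw": 1, "x": 0.25, "y": -0.38, "z": 0, "roll": 0},
    {"jaw": 1, "x": 0.25, "y": -0.38, "z": 0, "roll": 0},
    {"jaw": 1, "x": 0.25, "y": -0.38, "z": 0, "roll": 0}
  ]
}}

```text
time: 14.6
tool_pos: [538.9, -173.1, 134.0]
orientation: [-3.107, -0.463, -0.0]
ft_force: [1.1, 0.3, 0.3]
gripper_width: 10.9
finger_force: 30.0
```

```bash
python3 -c "
from h import *
go(578.5,-45.7,130)"
```

```text
t 14.6 pos [ 538.9 -173.1  134. ] ang 0.296 w 10.9 F [1.1 0.3 0.3] pad 30.0
share [ 0.15   -0.2207  0.008 ] R [ 0.957  0.291  0.     0.291 -0.957  0.   ]
```

>>> {"op": "arm_command", "data": {
  "steps": [
    {"jaw": 1, "x": 0.15, "y": -0.22, "z": 0, "roll": 0},
    {"jaw": 1, "x": 0.15, "y": -0.22, "z": 0, "roll": 0},
    {"jaw": 1, "x": 0.15, "y": -0.22, "z": 0, "roll": 0},
    {"jaw": 1, "x": 0.15, "y": -0.22, "z": 0, "roll": 0},
    {"jaw": 1, "x": 0.15, "y": -0.22, "z": 0, "roll": 0}
  ]
}}

```text
time: 15.1
tool_pos: [578.3, -46.9, 133.6]
orientation: [-3.107, -0.466, 0.001]
ft_force: [0.5, -0.5, -0.4]
gripper_width: 11.4
finger_force: 30.0
```

```bash
python3 -c "
from h import *
go(578.5,-45.7,41)"
```

```text
t 15.1 pos [578.3 -46.9 133.6] ang 0.298 w 11.4 F [ 0.5 -0.5 -0.4] pad 30.0
share [ 0.0012 -0.0022  0.1853] R [ 0.956  0.294 -0.001  0.294 -0.956 -0.   ]
```

>>> {"op": "arm_command", "data": {
  "steps": [
    {"jaw": 1, "x": 0, "y": -0.001, "z": 0.04, "roll": 0},
    {"jaw": 1, "x": 0, "y": -0.001, "z": 0.08, "roll": 0},
    {"jaw": 1, "x": 0, "y": -0.001, "z": 0.12, "roll": 0},
    {"jaw": 1, "x": 0, "y": -0.001, "z": 0.14, "roll": 0},
    {"jaw": 1, "x": 0, "y": -0.001, "z": 0.15, "roll": 0}
  ]
}}

```text
time: 15.6
tool_pos: [577.6, -48.4, 58.1]
orientation: [3.107, 0.462, -0.003]
ft_force: [0.5, -0.2, 0.5]
gripper_width: 11.0
finger_force: 30.0
```

>>> {"op": "arm_command", "data": {
  "steps": [
    {"jaw": 1, "x": 0, "y": 0, "z": 0.01, "roll": 0},
    {"jaw": 1, "x": 0, "y": 0, "z": 0.02, "roll": 0},
    {"jaw": 1, "x": 0, "y": 0, "z": 0.028, "roll": 0},
    {"jaw": 1, "x": 0, "y": 0, "z": 0.033, "roll": 0},
    {"jaw": 1, "x": 0, "y": 0, "z": 0.033, "roll": 0}
  ]
}}

```text
time: 16.1
tool_pos: [578.2, -47.3, 42.4]
orientation: [-3.107, -0.464, 0.0]
ft_force: [-0.7, -0.3, 0.6]
gripper_width: 10.6
finger_force: 30.0
```

>>> {"op": "arm_command", "data": {
  "steps": [
    {"jaw": 1, "x": 0, "y": 0, "z": 0.003, "roll": 0},
    {"jaw": 0.3, "x": 0, "y": 0, "z": 0.003, "roll": 0},
    {"jaw": 0.3, "x": 0, "y": 0, "z": 0.003, "roll": 0},
    {"jaw": 0.3, "x": 0, "y": 0, "z": 0.003, "roll": 0},
    {"jaw": 0.3, "x": 0, "y": 0, "z": 0.003, "roll": 0}
  ]
}}

```text
time: 16.6
tool_pos: [578.4, -47.3, 41.2]
orientation: [-3.107, -0.464, -0.0]
ft_force: [-0.4, -0.1, -0.5]
gripper_width: 30.3
finger_force: 0.0
```

>>> {"op": "arm_command", "data": {
  "steps": [
    {"jaw": 0.3, "x": 0, "y": 0, "z": -0.02, "roll": 0},
    {"jaw": 0.3, "x": 0, "y": 0, "z": -0.06, "roll": 0},
    {"jaw": 0.3, "x": 0, "y": 0, "z": -0.12, "roll": 0},
    {"jaw": 0.3, "x": 0, "y": 0, "z": -0.2, "roll": 0},
    {"jaw": 0.3, "x": 0, "y": 0, "z": -0.25, "roll": 0}
  ]
}}

```text
time: 17.1
tool_pos: [579.3, -47.4, 169.9]
orientation: [3.107, 0.464, 0.005]
ft_force: [0.8, 0.5, 0.6]
gripper_width: 30.5
finger_force: 0.0
```

>>> {"op": "arm_command", "data": {
  "steps": [
    {"jaw": 0.3, "x": -0.35, "y": 0.1, "z": -0.05, "roll": 0},
    {"jaw": 0.3, "x": -0.35, "y": 0.1, "z": -0.05, "roll": 0},
    {"jaw": 0.3, "x": -0.35, "y": 0.1, "z": -0.05, "roll": 0},
    {"jaw": 0.3, "x": -0.35, "y": 0.1, "z": -0.05, "roll": 0},
    {"jaw": 0.3, "x": -0.35, "y": 0.1, "z": -0.05, "roll": 0}
  ]
}}

```text
time: 17.6
tool_pos: [422.5, -147.7, 192.8]
orientation: [-3.108, -0.461, -0.004]
ft_force: [0.8, -0.8, 1.1]
gripper_width: 31.0
finger_force: 0.0
```

```bash
python3 -c "
from h import *
go(430,-100,200)
for n in('top','side'):
  d=cams.read_camera(n);print(dish(d,[578,-46]))
  for l in('flask','dropper_brown','dropper_white','wash_bottle'):
    print(l,[np.round(r['point']) for r in cams.pinpoint(l,d)[:1]])
  if n=='side':cv2.imwrite('pics/e.png',cv2.resize(d['image'][80:390,220:500,::-1],(540,598),interpolation=2))
"
```

```text
t 17.6 pos [ 422.5 -147.7  192.8] ang 0.294 w 31.0 F [ 0.8 -0.8  1.1] pad 0.0
share [ 0.042  -0.087  -0.0143] R [ 0.957  0.29   0.002  0.29  -0.957  0.   ]
(array([580.0760335 , -44.81147069]), np.float64(136.78823529411767))
flask [array([185., 194.])]
dropper_brown [array([296., 172.])]
dropper_white [array([216., 177.])]
wash_bottle [array([437., 160.])]
(array([576.53957367, -47.63203812]), np.float64(1691.792156862745))
flask [array([265., 136.])]
dropper_brown [array([332., 180.])]
dropper_white [array([265., 135.])]
wash_bottle [array([450., 268.])]
```

View pics/e.png

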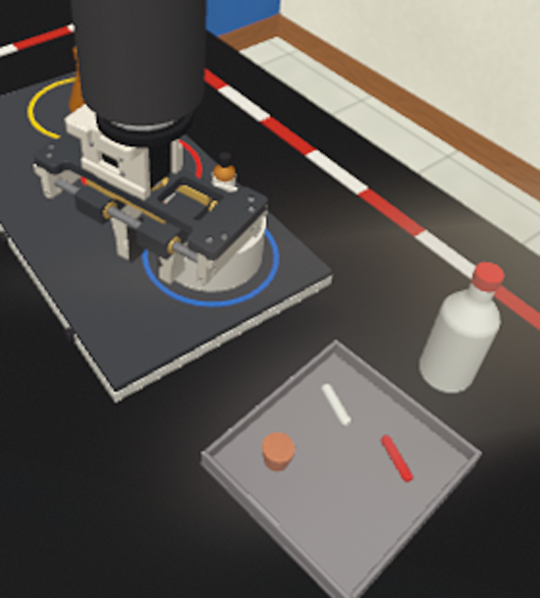

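The tray holds only the white bar, red bar and stopper, and the bottles are upright. The dish is hidden behind the gripper in this view, so I'll check it from the top.

```bash
python3 -c "
from h import *
d=cams.read_camera('top')
cv2.imwrite('pics/e2.png',cv2.resize(d['image'][110:290,120:520,::-1],(800,360),interpolation=2))
"
```

```text
(no output)
```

View pics/e2.png

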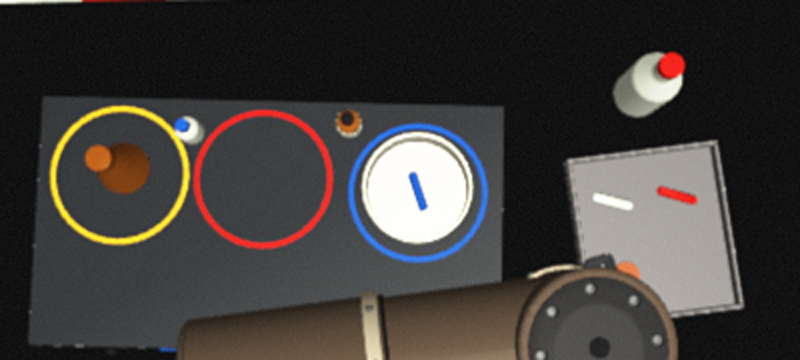

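The dish is centred in the blue ring at (418,190), with the blue bar on its floor at (417,190). Nothing else has moved, so I'm handing the job in.

```bash
python3 -c "
from h import *
print(arm.close_job())"
```

```text
the job is handed in; nothing more can be done
None
```

I handed the job in at about 18 s: in the last pictures the dish is within about 2 mm of the blue ring's centre, the blue bar is on its floor, and nothing else has visibly moved; no verdict came back.

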